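# Zero the photometer: index the blank into the light path and shut the hood

### The arm

A 7-joint arm with a two-finger parallel gripper is mounted at the origin on the work surface. World frame = base frame: x ahead of the robot, y to its left, z up, the work surface at z = 0. Lengths are in m, angles in rad, forces in N, time in s.
With the tool pointing down it reaches from about 0.425 to 0.925 m from the base axis. Payload 6.8 kg.
Tool frame: the origin (TCP) lies between the finger pads; the fingertips stand 22 mm ahead of it and the grasp point (between the pads) lies 3 mm ahead of it; z points along the fingers, y is the direction in which the jaws open and shut (so a half turn about z gives the same grasp; the last joint's range is limited). The gripper opens to 85 mm and grips with 20 to 120 N. Pads are 22 mm wide; open, the fingers measure 114 mm over their backs; the gripper's body (76 mm by 85 mm) begins 54 mm behind the grasp point. The pads swing forward as they close: fully open they stand 13 mm farther back than shut.
Start: joints at [-1.402, 0.477, 0.022, 1.555, -0.011, 1.109, -0.083], TCP at [0.184, 0.649, 0.253] pointing down, gripper open.
Joint ranges: [-2.96, 2.96], [-0.34, 2.1], [-1.41, 1.46], [0.24, 2.44], [-1.37, 4.51], [0.17, 1.92], [-2.96, 2.96]. Speed limits (rad/s): [2.39, 2.39, 3.14, 3.14, 3.14, 3.14, 3.14].

### API

Orientations are given as a unit quaternion [w, x, y, z].
In Python, from station import bot gives the robot as it stands. The module is installed in compiled form; this text tells all that it offers.
- The arm moves only by the tool drive_tool, never from a script. Its argument "series" is one flat list of numbers, 7 for each row, row after row: the opening, from -1 (shut) to 1 (fully open), then the shift along the tool's x, y, z in mm, then the turn, a rotation vector about the tool's x, y, z in rad. In form: [jaw, x, y, z, wx, wy, wz, jaw, x, y, z, wx, wy, wz, ...]. A call has 1 to 12 rows; each row shifts and turns the commanded pose from where the row before left it, along the tool's axes as they then stand; what a row does not reach is not made up. A row lasts 1/8 s, in which the tool goes at most 62.5 mm and 10.7 degrees, less where a joint would pass 70% of its speed; a pose out of reach is approached as far as the arm can. A call with a gripper value outside its range is refused whole. The fingers move at their own pace and stop on an object; "force" is the grip in N (left out, the last holds). Time passes only in rows, so rows that do not move let the fingers close. It gives the time, the measured TCP pose, the force and the opening at its end, in the units of the state.
- bot.get_obs(): the state, without advancing time (a new reading comes with each control period).
- bot.read_camera(name): name is "scene" or "top" or "wrist"; returns a dict with "pixels" (400x640x3 uint8, blue, green, red), "camera_matrix" (3x3 intrinsics, pixels), "rvec" (rotation vector, rad) and "tvec" (3), from world to camera coordinates, as OpenCV has them. Camera axes: x right, y down, z forward; pixel columns grow to the right and rows downward; lengths in m; the calibration is good to about 2 mm. A picture is of the moment at which its call begins. There is no depth.
- bot.hand_in(): hands the job in, once; it reports no verdict.
The state is a dict: "t": time; "q": joint angles; "joint_vel": joint speeds; "joint_torque": joint torques, N m; "eef_pos": TCP position; "tool_rot": TCP orientation; "contact_force": force on the tool from outside, world axes, zero at the start; "torque": the same for the moment, N m; "gripper_width": opening from 0.0 (shut) to 1.0 (fully open).
Only numpy, scipy, OpenCV 4.12 (cv2) and the standard library are available. Lean on these libraries where they do the work, as an engineer would, in place of code of your own. Each camera call takes 0.05 s, during which the arm holds its last target. There are 200 camera calls.

### The job

Get the photometer ready for zeroing: turn its cell carousel by the knob, touching neither cuvettes nor plate, until the stoppered blank has clicked into place in front of the light port, and let go. Then press the hood down, firmly but without forcing it, until its catch snaps and holds it fully shut. Leave everything else on the bench where it is.

Things in the scene. Friction and masses are not known exactly. Their poses are not given: they have to be found in the camera images.
- photometer: Bench photometer, fixed. Origin: centre of its footprint on the bench; local x runs from its front (sloped console with display and keys) to its back, y to its left, z up. 300 mm deep (x -160 to 140), 280 wide. Flat deck at z = 105 from x = -70 to 140; the console slopes from there to z = 45 at the front. A round well, 130 mm across, axis at x = 30, y = 0, holds the carousel.
- carousel (a joint): Angle of the cell carousel in rad, counter-clockwise from above, endless both ways; 0 (or 6.283) puts the blank at the light port. A spring ball clicks it into six places 1.047 apart; once more than half way it pulls itself into the next. Turning it over a click takes up to about 0.16 N m at the knob. It may start between two places.
- knob_mid (a point): Point on the carousel's upright axis at half height of its knob, 32 mm above the deck. The knob is round, ribbed, black, 40 mm across and 24 tall (12 mm above and below this point), on a shaft 18 mm across; the plate with the cuvettes lies 46 mm under this point. The open hood leans over it.
- rack: The carousel's round aluminium plate, 124 mm across, its top 14 mm below the deck, with five square 12.5 mm cuvettes on a circle of 48 mm radius and one empty place. Open cuvettes end 12 mm above the plate, the blank's stopper 23 mm above it. Origin on the axis, 6 mm below the plate's top; turns with the carousel.
- blank (a point): Top centre of the round stopper (14 mm across) of the blank: the only stoppered, and so the tallest, cuvette on the carousel.
- light_spot (a point): Where the top of the blank's stopper is when the blank stands at the light port. Fixed to the photometer. The light port is a black block 26 mm wide with a short steel lens barrel, on the well's right rim (photometer's -y), its top 14 mm above the deck.
- hood (a joint): Angle of the hood in rad: 0 shut, 1.22 its open stop. A friction hinge (about 0.2 N m) holds it wherever it is left. Below about 0.11 rad a spring catch resists with up to about 12 N at hood_press; past about 0.05 rad it snaps over, pulls the hood to 0 and holds it.
- hood_shell: Grey plastic hood, a box open below: 150 mm long (own x -150 to 0), 164 wide, 54 tall, walls 3. Origin on the hinge line; axes as the photometer's when shut. Shut, its top is 56 mm above the deck and the knob cannot be reached. Open, its rim leans over the knob: an upright gripper cannot reach it and must lean back over the console, coming from the photometer's front.
- hood_press (a point): Place to press: middle of the hood's outer top face, 20 mm from its free front edge, 130 mm from the hinge. While the hood stands open this face looks backwards and up.
- hood_hinge (a point): Middle of the hood's hinge line, on the photometer 105 mm behind its origin and 107 mm up; the line runs along the photometer's y.
- reagent_a: Bystander: reagent bottle, 70 mm across, 150 tall, red screw cap. Origin: centre of its underside.
- reagent_b: Bystander: second reagent bottle, like the first. Origin: centre of its underside.
- wash_bottle: Bystander: white squeeze bottle, 56 mm across, 180 tall with its bent nozzle. Origin: centre of its underside.
- tube_rack: Bystander: green tube rack, 100 x 60 mm, 45 tall (88 with its tubes). Origin: centre of its underside.
- flask: Bystander: conical glass flask, 84 mm across, 124 tall. Origin: centre of its underside.
- cell_box: Bystander: white foam box of spare cuvettes, 70 x 50 mm, 44 tall, on the bench just in front of the photometer's console. Origin: centre of its underside.
- marker: Bystander: marker pen lying on the bench, 130 mm long, 12 thick. Origin: centre of its underside.
- tissue_pack: Bystander: pack of lens tissue, 75 x 45 x 18 mm, lying on the photometer's deck left of the hood (local +y). Origin: centre of its underside.
- knob: The knob itself; origin on the carousel's axis at the knob's underside, 12 mm below knob_mid; turns with the carousel.

How it is judged:
By the outcome, as a careful person would: the job done as asked, in the order asked, and still so for the second after the job is handed in, with the robot touching nothing.
It also fails if it takes over 72 s, if anything falls off the work surface, if the arm or the gripper's body presses on something with over 40 N, if the wrist force passes 120 N, or if a joint passes its speed limit or range.

## Working session

There is one attempt and no reset: what is moved stays moved. The work goes in short steps, Python scripts to look and compute and a tool call to move; the robot and the scene stay as the last step left them, time stands still between calls to the robot, and variables do not carry over. Pictures are saved under pics/ and viewed, about 8 in all and at most 12, crops included, and the job is handed in when it is done.

Besides the shell and the picture viewer there is one more tool, called after "Emit:" as name(argument=value, ...) on one line, values as JSON. drive_tool: Moves the arm, as the interface text tells. Its arguments: {"type":"object","properties":{"series":{"type":"array"},"force":{"type":"number"}},"required":["series"]}

```bash
mkdir -p pics
cat > h.py <<'E'
import numpy as np, cv2
from scipy.spatial.transform import Rotation as R
from station import bot
def cam(n,save=None):
    c=bot.read_camera(n)
    if save: cv2.imwrite('pics/'+save,c['pixels'])
    return c
def ray(c,u,v):
    Rm=cv2.Rodrigues(np.array(c['rvec'],float))[0]; t=np.array(c['tvec'],float).ravel()
    p=cv2.undistortPoints(np.array([[[u,v]]],float),np.array(c['camera_matrix']),None).ravel()
    return -Rm.T@t, Rm.T@np.array([p[0],p[1],1.])
def onz(c,u,v,z):
    o,d=ray(c,u,v); return o+d*(z-o[2])/d[2]
def proj(c,P):
    return cv2.projectPoints(np.array(P,float).reshape(-1,3),np.array(c['rvec'],float),np.array(c['tvec'],float),np.array(c['camera_matrix'],float),None)[0].reshape(-1,2)
E
python3 - <<'E'
from h import *
a=cam('scene','s0.png');b=cam('top','t0.png')
for c in (a,b): print(ray(c,320,200),c['camera_matrix'][0][0])
o=bot.get_obs();print(o)
E
```

```text
(array([1.34108615, 0.89753585, 1.21423046]), array([-0.50044315, -0.54131734, -0.67578123])) 440.60137042638866
(array([0.42772641, 0.0033253 , 1.44705405]), array([ 0.12420708,  0.00379369, -0.99249342])) 463.7680081612844
{'t': 0.1, 'q': array([-1.40214773,  0.4777427 ,  0.02232217,  1.55635785, -0.01149944,
        1.10927662, -0.08310252]), 'joint_vel': array([-1.24610750e-03, -1.49284956e-03, -1.30792803e-03, -5.27430567e-03,
        5.21727934e-04,  1.32234989e-05, -7.07137433e-04]), 'joint_torque': array([ 4.15050759e-03, -5.97761500e+01,  1.61345400e+00, -2.81954384e+01,
        1.28009656e-02,  4.96360502e-03,  8.00980956e-06]), 'eef_pos': array([0.18429041, 0.6488394 , 0.25240334]), 'tool_rot': array([-5.83569290e-05,  1.37915310e-01,  9.90443679e-01, -8.26281554e-04]), 'contact_force': array([ 0.00889509, -0.05601795,  0.36226923]), 'torque': array([ 0.0106885 , -0.01340172,  0.0089913 ]), 'gripper_width': 0.9985294660643766}
```

View pics/s0.png

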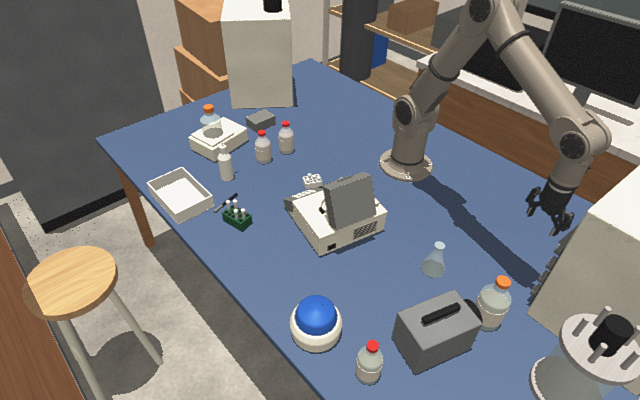

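View pics/t0.png

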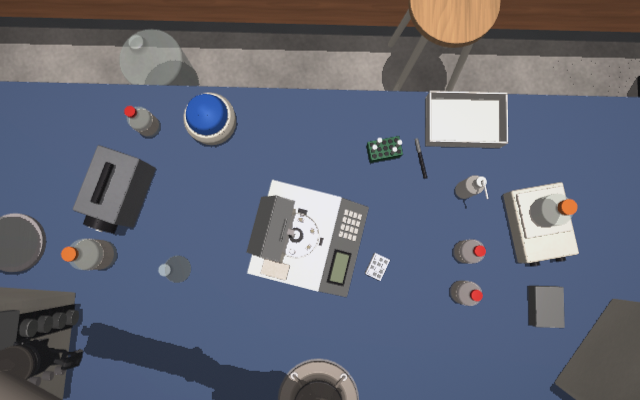

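The scene view shows the photometer at about (340,215), with the hood open. In the top view it spans (249–367, 181–297): console to the right (-y), hood to the left, tissue pack at (274,270), cell box at (377,266). I'll zoom in on the top view.

Run:
```python
from h import *
im=cv2.imread('pics/t0.png')[172:304,240:395]
cv2.imwrite('pics/t0z.png',cv2.resize(im,None,fx=5,fy=4.5,interpolation=cv2.INTER_CUBIC))
im=cv2.imread('pics/t0.png')
```

```text
(no output)
```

View pics/t0z.png

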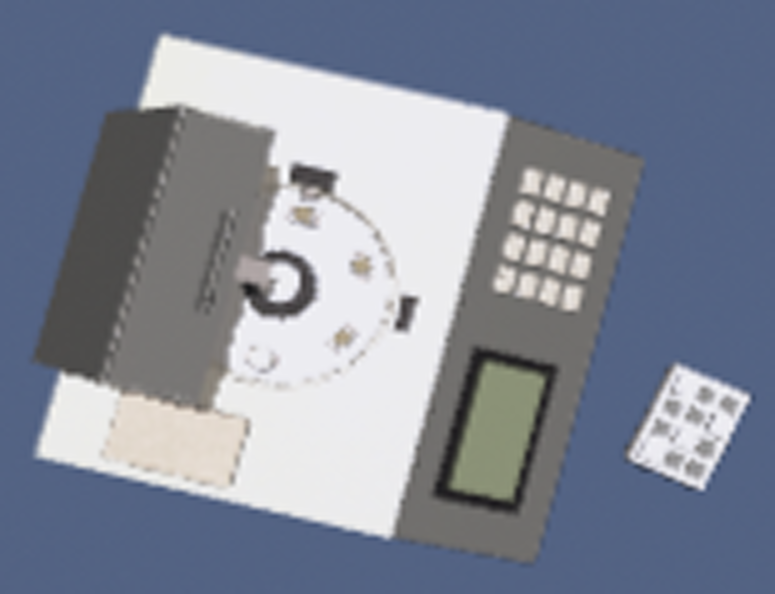

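Zoomed view: deck corners at crop (160,35), (508,113), (392,538) and (37,458). The knob is at about (280,285). The light port block is at (313,178), the stopper (round) at about (262,358), and open cuvettes at (303,215), (360,263) and (343,337).

```bash
cat >> h.py <<'E'
def load():
    d=np.load('ph.npz'); return d['o'],float(d['th'])
def L2W(p):
    o,th=load(); return np.array([o[0],o[1],0])+R.from_euler('z',th).apply(p)
def W2L(p):
    o,th=load(); return R.from_euler('z',-th).apply(np.array(p)-np.array([o[0],o[1],0]))
E
python3 - <<'E'
from h import *
c=cam('top')
f=lambda u,v:(240+u/5,172+v/4.5)
loc=np.array([[140,-140],[-70,-140],[-70,140],[140,140]])/1000
W=np.array([onz(c,*f(*p),.105)[:2] for p in [(160,35),(508,113),(392,538),(37,458)]])
# rigid fit
a=loc-loc.mean(0);b=W-W.mean(0)
th=np.arctan2((a[:,0]*b[:,1]-a[:,1]*b[:,0]).sum(),(a*b).sum())
Rm=np.array([[np.cos(th),-np.sin(th)],[np.sin(th),np.cos(th)]])
o=W.mean(0)-Rm@loc.mean(0)
print(o,th,np.degrees(th)); print('res mm',(W-(loc@Rm.T+o))*1000)
np.savez('ph.npz',o=o,th=th)
for n,p,z in [('knob',(280,285),.149),('stopper',(262,358),.114),('c1',(303,215),.103),('c2',(360,263),.103),('c3',(343,337),.103),('port',(313,178),.119)]:
    l=W2L(onz(c,*f(*p),z)); d=l-[.03,0,0]; print(n,l*1000,'r',np.hypot(*d[:2])*1000,'ang',np.degrees(np.arctan2(d[1],d[0])))
print(L2W([.03,0,.137]))
# hood angle: rim points
for p in [(180,103),(105,380),(275,130),(210,408),(110,112),(35,360)]:
    O,d=ray(c,*f(*p)); 
    for z in (.16,.25,.30): print(p,z,(W2L(O+d*(z-O[2])/d[2])*1000).round())
E
```

```text
[0.48409837 0.04417815] 1.3533033730143083 77.5385716745384
res mm [[ 0.65144491 -0.11747544]
 [ 0.12047224  0.06145304]
 [-0.24038538  0.08713716]
 [-0.53153178 -0.03111476]]
knob [ 28.98036506   1.54917444 149.        ] r 1.854615012878554 ang 123.35209497298887
stopper [ 29.72637996  47.8348909  114.        ] r 47.83567346306795 ang 90.32773363651725
c1 [ 30.01428242 -47.07688934 103.        ] r 47.07689151040369 ang -89.98261732868427
c2 [ -9.6905435  -24.96647469 103.        ] r 46.88991471286613 ang -147.82894578403472
c3 [-11.71158059  23.53832677 103.        ] r 47.89476779945935 ang 150.56346080956203
port [ 29.27734269 -70.3657445  119.        ] r 70.3694552522476 ang -90.58840787896374
[0.49057184 0.07347139 0.137     ]
(180, 103) 0.16 [111. -94. 160.]
(180, 103) 0.25 [ 99. -84. 250.]
(180, 103) 0.3 [ 93. -79. 300.]
(105, 380) 0.16 [108.  82. 160.]
(105, 380) 0.25 [ 97.  79. 250.]
(105, 380) 0.3 [ 90.  78. 300.]
(275, 130) 0.16 [ 55. -91. 160.]
(275, 130) 0.25 [ 47. -81. 250.]
(275, 130) 0.3 [ 43. -76. 300.]
(210, 408) 0.16 [ 47.  84. 160.]
(210, 408) 0.25 [ 40.  82. 250.]
(210, 408) 0.3 [ 36.  80. 300.]
(110, 112) 0.16 [147. -79. 160.]
(110, 112) 0.25 [133. -71. 250.]
(110, 112) 0.3 [125. -66. 300.]
(35, 360) 0.16 [148.  79. 160.]
(35, 360) 0.25 [134.  77. 250.]
(35, 360) 0.3 [127.  76. 300.]
```

```bash
cat >> h.py <<'E'
def knobpose(back,L=40,phi=0,dz=0):
    """TCP pose with grasp point 'back' m behind knob_mid, leaning L deg, azimuth phi deg ccw"""
    o,th=load(); a=th+np.radians(phi); h=np.array([np.cos(a),np.sin(a),0]); Z=np.array([0,0,1.]); L=np.radians(L)
    z=h*np.sin(L)-Z*np.cos(L); y=-np.cross(Z,h); x=np.cross(y,z)
    return L2W([.03,0,.137+dz])-z*(back+.003), R.from_matrix(np.c_[x,y,z])
def cur():
    o=bot.get_obs(); q=o['tool_rot']; return np.array(o['eef_pos']),R.from_quat([q[1],q[2],q[3],q[0]])
def plan(way,jaw,p=None,r=None,vmax=55,wmax=.17):
    """print rows, rounded; way: list of (pos,Rot)"""
    if p is None: p,r=cur()
    rows=[]
    for P,Q in way:
        n=int(max(np.ceil(np.linalg.norm(P-p)*1000/vmax),np.ceil((r.inv()*Q).magnitude()/wmax),1)); p0,r0=p,r; rv=(r0.inv()*Q).as_rotvec()
        for i in range(1,n+1):
            pi=p0+(P-p0)*i/n; ri=r0*R.from_rotvec(rv*i/n)
            d=np.round(r.inv().apply(pi-p)*1000,0); w=np.round((r.inv()*ri).as_rotvec(),2)
            rows.append([jaw,*d,*w]); p=p+r.apply(d/1000); r=r*R.from_rotvec(w)
    print(len(rows)); 
    for k in range(0,len(rows),12): print(','.join('%g'%(v+0) for q in rows[k:k+12] for v in q))
    return p,r
E
python3 - <<'E'
from h import *
p,r=cur(); A=knobpose(.25,0)[1]
plan([(np.array([.38,.45,.47]),r*R.from_rotvec([0,0,0])*R.from_rotvec((r.inv()*A).as_rotvec()*.5)),(np.array([.52,.1,.50]),A),knobpose(.25),knobpose(.13)],1)
E
```

```text
22
1,-35,-20,-31,0,0,0.11,1,-36,-16,-31,0,0,0.11,1,-38,-11,-31,0,0,0.1,1,-39,-8,-31,0,0,0.11,1,-40,-4,-31,0,0,0.11,1,-40,1,-31,0,0,0.11,1,-40,6,-31,0,0,0.11,1,-53,-8,-4,0,0,0.11,1,-54,-3,-5,0,0,0.1,1,-54,3,-4,0,0,0.11,1,-53,9,-4,0,0,0.11,1,-51,15,-4,0,0,0.11
1,-50,20,-5,0,0,0.1,1,-48,25,-4,0,0,0.11,1,-39,-5,34,0,0.14,0,1,-43,-4,28,0,0.14,0,1,-47,-5,22,0,0.14,0,1,-49,-5,15,0,0.14,0,1,-51,-4,8,0,0.14,0,1,0,0,40,0,0,0,1,0,0,40,0,0,0,1,0,0,40,0,0,0
```

Emit:
drive_tool(series=[1, -35, -20, -31, 0, 0, 0.11, 1, -36, -16, -31, 0, 0, 0.11, 1, -38, -11, -31, 0, 0, 0.1, 1, -39, -8, -31, 0, 0, 0.11, 1, -40, -4, -31, 0, 0, 0.11, 1, -40, 1, -31, 0, 0, 0.11, 1, -40, 6, -31, 0, 0, 0.11, 1, -53, -8, -4, 0, 0, 0.11, 1, -54, -3, -5, 0, 0, 0.1, 1, -54, 3, -4, 0, 0, 0.11, 1, -53, 9, -4, 0, 0, 0.11, 1, -51, 15, -4, 0, 0, 0.11])

```text
t: 1.65
eef_pos: [0.4808, 0.1986, 0.4913]
tool_rot: [-0.0, 0.71, 0.704, 0.0]
contact_force: [0.6, -0.2, -0.1]
gripper_width: 0.999
```

Emit:
drive_tool(series=[1, -50, 20, -5, 0, 0, 0.1, 1, -48, 25, -4, 0, 0, 0.11, 1, -39, -5, 34, 0, 0.14, 0, 1, -43, -4, 28, 0, 0.14, 0, 1, -47, -5, 22, 0, 0.14, 0, 1, -49, -5, 15, 0, 0.14, 0, 1, -51, -4, 8, 0, 0.14, 0])

```text
t: 2.52
eef_pos: [0.4575, -0.0755, 0.3395]
tool_rot: [-0.208, 0.736, 0.593, 0.252]
contact_force: [1.8, 0.3, -1.1]
gripper_width: 1.002
```

Run:
```python
from h import *
p,r=cur(); o=bot.get_obs(); print(o['q'],p,W2L(p)*1000); P,Q=knobpose(.25); print(P,(r.inv()*Q).as_rotvec())
c=cam('wrist','w0.png'); print(proj(c,[L2W([.03,0,.149]),L2W([.03,-.048,.114]),L2W([.03,.048,.114])]))
```

```text
[-0.37864531  0.20674712  0.94134231  1.99666697 -0.79423213  1.39702252
  0.65925529] [ 0.45750678 -0.075495    0.33948805] [-1.22591817e+02  1.41775382e-01  3.39488050e+02]
[ 0.45548018 -0.08532266  0.33080924] [-0.0100411   0.03217803  0.00076882]
[[325.01133915 165.64973525]
 [362.57215862 178.40540704]
 [287.39558305 178.12179071]]
```

View pics/w0.png

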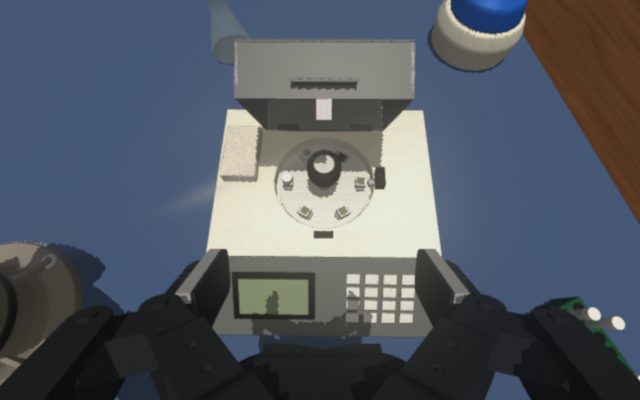

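Wrist view: the knob is at (325,167) and the white stopper at (287,180), where I predicted it (local +y). So the blank stands half a turn from the port at (380,178). I'll turn it counter-clockwise in three strokes.

Run:
```python
from h import *
p,r=plan([knobpose(.13,phi=-20),knobpose(0,phi=-20)],1,vmax=35)
```

```text
8
1,1,-7,31,-0.06,0.01,0.07,1,0,-8,30,-0.05,0.01,0.06,1,-1,-10,30,-0.06,0.01,0.07,1,-2,-11,29,-0.06,0.01,0.06,1,0,0,33,0,0,0,1,0,0,32,0,0,0,1,0,0,33,0,0,0,1,0,0,32,0,0,0
```

Emit:
drive_tool(series=[1, 1, -7, 31, -0.06, 0.01, 0.07, 1, 0, -8, 30, -0.05, 0.01, 0.06, 1, -1, -10, 30, -0.06, 0.01, 0.07, 1, -2, -11, 29, -0.06, 0.01, 0.06, 1, 0, 0, 30, 0, 0, 0, 1, 0, 0, 0, 0, 0, 0])

```text
t: 3.32
eef_pos: [0.4573, 0.0246, 0.2202]
tool_rot: [-0.165, 0.821, 0.458, 0.298]
contact_force: [-0.4, -0.2, 0.1]
gripper_width: 0.999
```

Run:
```python
from h import *
print(bot.get_obs()['q'])
p,r=plan([knobpose(0.03,phi=-20),knobpose(0,phi=-20)],1,vmax=25)
plan([knobpose(0,phi=a) for a in range(-12,53,8)],-1,*knobpose(0,phi=-20))
```

```text
[-0.54651057  0.19070504  0.86320198  2.35586674 -1.19465534  0.89461715
  0.64837835]
5
1,-3,1,23,0,0,0,1,-2,0,23,0,0,0.01,1,-3,1,23,-0.01,0,0,1,0,0,15,0,0,0,1,0,0,15,0,0,0
9
-1,0,0,0,0.09,0,-0.11,-1,0,1,0,0.09,0,-0.1,-1,0,0,0,0.09,0,-0.11,-1,0,0,0,0.09,0,-0.11,-1,0,0,0,0.09,0,-0.1,-1,0,1,0,0.09,0,-0.11,-1,0,0,0,0.09,0,-0.11,-1,0,0,0,0.09,0,-0.11,-1,0,1,0,0.09,0,-0.1
```

Run:
```python
from h import *
p,r=plan([knobpose(0.09,phi=-2),knobpose(0,phi=-2)],1,vmax=25)
```

```text
6
1,-3,10,5,0.1,0,-0.12,1,-4,10,4,0.1,0,-0.11,1,0,0,23,0,0,0,1,0,0,22,0,0,0,1,0,1,23,0,0,0,1,0,0,22,-0.01,0,0
```

Emit:
drive_tool(series=[1, -3, 10, 5, 0.1, 0, -0.12, 1, -4, 10, 4, 0.1, 0, -0.11, 1, 0, 0, 0, 0, 0, 0, 1, 0, 0, 23, 0, 0, 0, 1, 0, 0, 22, 0, 0, 0, 1, 0, 0, 0, 0, 0, 0])

```text
t: 4.08
eef_pos: [0.4823, 0.043, 0.1757]
tool_rot: [-0.21, 0.743, 0.575, 0.269]
contact_force: [0.4, -0.2, 0.7]
gripper_width: 0.999
```

Run:
```python
from h import *
print(bot.get_obs()['q'])
p,r=plan([knobpose(0,phi=-2)],1,vmax=25)
c=cam('wrist','w1.png')
```

```text
[-0.42592764  0.44543733  0.76402676  2.22322162 -1.20791549  1.11863135
  0.91708827]
2
1,0,0,23,0,0,0,1,-1,1,24,0,0,0
```

View pics/w1.png

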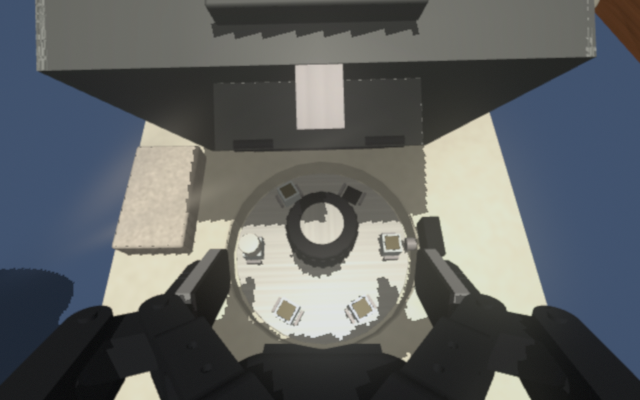

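The knob sits centred between the fingers at (322,225), with the stopper at (250,243). I'll go in with the jaws at about 60 mm so the finger backs clear the port.

Emit:
drive_tool(series=[0.4, 0, 0, 10, 0, 0, 0, 0.4, 0, 0, 12, 0, 0, 0, 0.4, 0, 0, 12, 0, 0, 0, 0.4, 0, 0, 11, 0, 0, 0, 0.4, 0, 0, 0, 0, 0, 0])

```text
t: 4.75
eef_pos: [0.4902, 0.0711, 0.1404]
tool_rot: [-0.21, 0.743, 0.576, 0.269]
contact_force: [-0.4, 0.1, 0.0]
gripper_width: 0.698
```

Emit:
drive_tool(series=[-1, 0, 0, 0, 0, 0, 0, -1, 0, 0, 0, 0, 0, 0, -1, 0, 0, 0, 0, 0, 0, -1, 0, 0, 0, 0, 0, 0], force=40)

```text
t: 5.25
eef_pos: [0.4891, 0.0704, 0.1415]
tool_rot: [-0.211, 0.743, 0.576, 0.269]
contact_force: [-5.0, -0.7, 4.6]
gripper_width: 0.455
```

Run:
```python
from h import *
o=bot.get_obs();print(o['q'],o['torque'])
p,r=cur(); g=W2L(p+r.apply([0,0,.003]))*1000; print(g)
# swing about axis: keep measured grasp height/offset
z=.137; dz=g[2]/1000-.137
plan([knobpose(0,phi=a,dz=dz) for a in range(5,62,7)],-1,*knobpose(0,phi=-2,dz=dz))
```

```text
[-0.42672516  0.50870942  0.69377743  2.24026352 -1.31138767  1.0721786
  0.97668809] [-0.29367163  0.9993588   0.8922207 ]
[ 28.64465156   0.68797955 139.15251467]
9
-1,0,0,0,0.08,0,-0.09,-1,0,0,0,0.08,0,-0.1,-1,0,1,0,0.08,0,-0.09,-1,0,0,0,0.07,0,-0.09,-1,0,0,0,0.08,0,-0.1,-1,0,0,0,0.08,0,-0.09,-1,0,1,0,0.08,0,-0.09,-1,0,0,0,0.08,0,-0.1,-1,0,0,0,0.08,0,-0.09
```

Emit:
drive_tool(series=[-1, 0, 0, 0, 0.08, 0, -0.09, -1, 0, 0, 0, 0.08, 0, -0.1, -1, 0, 1, 0, 0.08, 0, -0.09])

```text
t: 5.62
eef_pos: [0.4911, 0.0702, 0.1415]
tool_rot: [-0.258, 0.624, 0.702, 0.225]
contact_force: [-1.3, 3.9, -1.4]
gripper_width: 0.453
```

Run:
```python
from h import *
o=bot.get_obs();print(o['q'],o['torque'],o['contact_force'])
```

```text
[-0.37987698  0.59241679  0.65193592  2.07168327 -1.08104601  1.24405378
  1.08640468] [-0.22151422 -0.14118657  0.07136056] [-1.25367714  3.8754939  -1.41364715]
```

Joint margins improve as it swings, so I'll continue.

Emit:
drive_tool(series=[-1, 0, 0, 0, 0.07, 0, -0.09, -1, 0, 0, 0, 0.08, 0, -0.1, -1, 0, 0, 0, 0.08, 0, -0.09, -1, 0, 1, 0, 0.08, 0, -0.09, -1, 0, 0, 0, 0.08, 0, -0.1, -1, 0, 0, 0, 0.08, 0, -0.09])

```text
t: 6.38
eef_pos: [0.4943, 0.072, 0.1415]
tool_rot: [-0.32, 0.331, 0.879, 0.12]
contact_force: [4.3, 5.9, -2.2]
gripper_width: 0.455
```

Run:
```python
from h import *
o=bot.get_obs();print(o['q'],o['torque'],o['contact_force'])
p,r=cur(); z=W2L(L2W([0,0,0])+r.apply([0,0,1])); d=R.from_euler('z',-load()[1]).apply(r.apply([0,0,1])); print('phi',np.degrees(np.arctan2(d[1],d[0])),'lean',np.degrees(np.arccos(-d[2])),W2L(p+r.apply([0,0,.003]))*1000)
```

```text
[-0.39581452  0.70932726  0.55474221  1.79146453 -0.69993675  1.46386543
  1.35547909] [ 0.28744962 -1.38928573 -1.13717974] [ 4.25328639  5.89169985 -2.15156652]
phi 61.236212247021015 lean 40.000634616673864 [ 30.24733511  -2.27507412 139.2177785 ]
```

Emit:
drive_tool(series=[0.4, 0, 0, 0, 0, 0, 0, 0.4, 0, 0, 0, 0, 0, 0, 0.4, 0, 0, -8, 0, 0, 0])

```text
t: 6.75
eef_pos: [0.4953, 0.0666, 0.1473]
tool_rot: [-0.322, 0.334, 0.878, 0.119]
contact_force: [-3.1, -0.5, -2.0]
gripper_width: 0.701
```

Run:
```python
from h import *
print(bot.get_obs()['torque'])
p,r=plan([knobpose(.01,phi=a,dz=.003) for a in range(54,-3,-7)]+[knobpose(0,phi=0,dz=.002)],.4)
c=cam('wrist','w2.png')
```

```text
[-0.65539    -0.2926234   0.26435882]
10
0.4,2,1,-2,-0.08,0,0.09,0.4,0,-1,0,-0.08,0,0.09,0.4,0,-1,0,-0.08,0,0.1,0.4,0,-1,0,-0.08,0,0.09,0.4,0,-1,0,-0.08,0,0.09,0.4,0,-1,0,-0.08,0,0.1,0.4,0,-1,0,-0.07,0,0.09,0.4,0,-1,0,-0.08,0,0.09,0.4,0,-1,0,-0.08,0,0.1,0.4,-1,0,11,0.02,0,-0.03
```

View pics/w2.png

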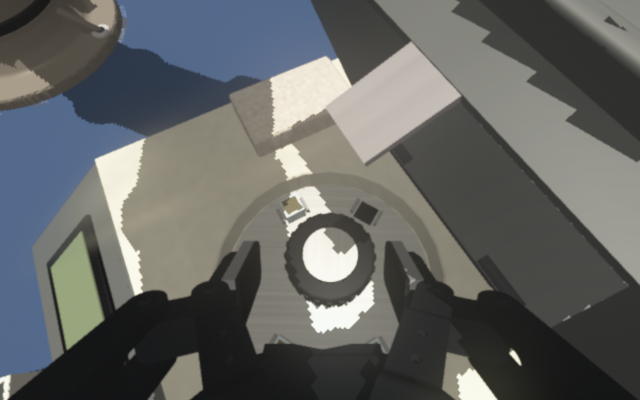

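The wrist view shows the empty place at (366,212), moved from local -30° to +30°. The carousel advanced exactly one click. Second stroke.

Emit:
drive_tool(series=[0.4, 2, 1, -2, -0.08, 0, 0.09, 0.4, 0, -1, 0, -0.08, 0, 0.09, 0.4, 0, -1, 0, -0.08, 0, 0.1, 0.4, 0, -1, 0, -0.08, 0, 0.09, 0.4, 0, -1, 0, -0.08, 0, 0.09, 0.4, 0, -1, 0, -0.08, 0, 0.1, 0.4, 0, -1, 0, -0.07, 0, 0.09, 0.4, 0, -1, 0, -0.08, 0, 0.09, 0.4, 0, -1, 0, -0.08, 0, 0.1, 0.4, 0, 0, 0, 0, 0, 0])

```text
t: 8.05
eef_pos: [0.4888, 0.0658, 0.1508]
tool_rot: [-0.211, 0.743, 0.575, 0.271]
contact_force: [-0.1, 0.6, -0.3]
gripper_width: 0.696
```

```bash
cat >> h.py <<'E'
def stat():
    o=bot.get_obs();print(o['q'].round(2),np.round(o['contact_force'],1),round(o['gripper_width'],3))
    p,r=cur(); d=R.from_euler('z',-load()[1]).apply(r.apply([0,0,1])); print('phi',np.degrees(np.arctan2(d[1],d[0])),'lean',np.degrees(np.arccos(-d[2])),W2L(p+r.apply([0,0,.003]))*1000)
E
python3 - <<'E'
from h import *
stat()
plan([knobpose(0,phi=1,dz=.002)],.4)
E
```

```text
[-0.42  0.49  0.7   2.24 -1.29  1.08  0.96] [-0.1  0.6 -0.3] 0.696
phi -1.8967554734918621 lean 40.18118703022006 [2.40540867e+01 1.87637873e-02 1.48462577e+02]
1
0.4,-2,0,11,0.03,0,-0.04
```

Emit:
drive_tool(series=[0.4, -2, 0, 11, 0.03, 0, -0.04, 0.4, 0, 0, 0, 0, 0, 0, -1, 0, 0, 0, 0, 0, 0, -1, 0, 0, 0, 0, 0, 0, -1, 0, 0, 0, 0, 0, 0, -1, 0, 0, 0, 0, 0, 0])

```text
t: 8.8
eef_pos: [0.4896, 0.0714, 0.1408]
tool_rot: [-0.218, 0.728, 0.594, 0.266]
contact_force: [-4.9, -1.6, 5.2]
gripper_width: 0.455
```

Emit:
drive_tool(series=[-1, 0, 0, 0, 0.08, 0, -0.09, -1, 0, 0, 0, 0.08, 0, -0.1, -1, 0, 1, 0, 0.08, 0, -0.09, -1, 0, 0, 0, 0.07, 0, -0.09, -1, 0, 0, 0, 0.08, 0, -0.1, -1, 0, 0, 0, 0.08, 0, -0.09, -1, 0, 1, 0, 0.08, 0, -0.09, -1, 0, 0, 0, 0.08, 0, -0.1, -1, 0, 0, 0, 0.07, 0, -0.08, 0.4, 0, 0, 0, 0, 0, 0, 0.4, 0, 0, 0, 0, 0, 0, 0.4, 0, 0, -8, 0, 0, 0])

```text
t: 10.3
eef_pos: [0.4957, 0.0679, 0.1466]
tool_rot: [-0.323, 0.318, 0.884, 0.115]
contact_force: [-2.8, -1.9, -1.5]
gripper_width: 0.701
```

Run:
```python
from h import *
stat()
plan([knobpose(.01,phi=a,dz=.003) for a in range(54,-3,-7)],.4)
```

```text
[-0.39  0.71  0.55  1.77 -0.68  1.48  1.37] [-2.8 -1.9 -1.5] 0.701
phi 63.095486511708735 lean 40.15603549466777 [ 26.59651368  -4.51062826 144.26345278]
9
0.4,2,0,-3,-0.1,0,0.12,0.4,0,-1,0,-0.08,0,0.09,0.4,0,-1,0,-0.08,0,0.1,0.4,0,-1,0,-0.08,0,0.09,0.4,0,-1,0,-0.08,0,0.09,0.4,0,-1,0,-0.08,0,0.1,0.4,0,-1,0,-0.07,0,0.09,0.4,0,-1,0,-0.08,0,0.09,0.4,0,-1,0,-0.08,0,0.1
```

Emit:
drive_tool(series=[0.4, 2, 0, -3, -0.1, 0, 0.12, 0.4, 0, -1, 0, -0.08, 0, 0.09, 0.4, 0, -1, 0, -0.08, 0, 0.1, 0.4, 0, -1, 0, -0.08, 0, 0.09, 0.4, 0, -1, 0, -0.08, 0, 0.09, 0.4, 0, -1, 0, -0.08, 0, 0.1, 0.4, 0, -1, 0, -0.07, 0, 0.09, 0.4, 0, -1, 0, -0.08, 0, 0.09, 0.4, 0, -1, 0, -0.06, 0, 0.07, 0.4, 0, 0, 0, 0, 0, 0])

```text
t: 11.55
eef_pos: [0.4891, 0.0658, 0.1508]
tool_rot: [-0.215, 0.732, 0.588, 0.269]
contact_force: [-1.1, -0.1, -0.4]
gripper_width: 0.697
```

Run:
```python
from h import *
stat()
plan([knobpose(0,phi=1,dz=.002)],.4)
cam('wrist','w3.png')
```

```text
[-0.42  0.5   0.7   2.22 -1.27  1.09  0.97] [-1.1 -0.1 -0.4] 0.697
phi -0.14410769819450625 lean 40.2171926915476 [ 24.10076846  -0.26525904 148.47956353]
1
0.4,-2,0,11,0.01,0,-0.01
```

View pics/w3.png

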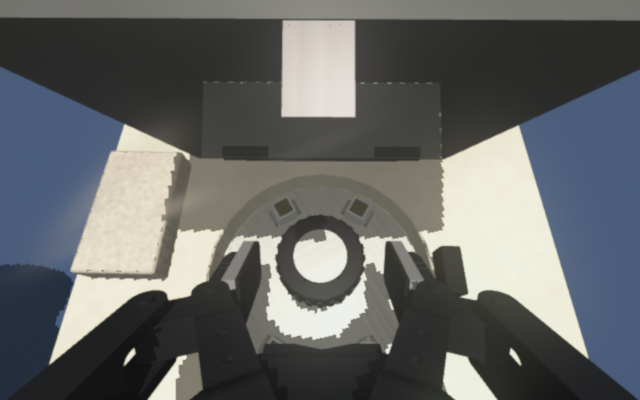

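The carousel is clicked in: open cuvettes at (286,207) and (357,207), with the empty place now behind the left finger. Third stroke.

Emit:
drive_tool(series=[0.4, -2, 0, 11, 0.01, 0, -0.01, 0.4, 0, 0, 0, 0, 0, 0, -1, 0, 0, 0, 0, 0, 0, -1, 0, 0, 0, 0, 0, 0, -1, 0, 0, 0, 0, 0, 0, -1, 0, 0, 0, 0, 0, 0])

```text
t: 12.35
eef_pos: [0.4896, 0.0718, 0.1403]
tool_rot: [-0.218, 0.727, 0.594, 0.266]
contact_force: [-4.5, -0.7, 3.0]
gripper_width: 0.457
```

Emit:
drive_tool(series=[-1, 0, 0, 0, 0.08, 0, -0.09, -1, 0, 0, 0, 0.08, 0, -0.1, -1, 0, 1, 0, 0.08, 0, -0.09, -1, 0, 0, 0, 0.07, 0, -0.09, -1, 0, 0, 0, 0.08, 0, -0.1, -1, 0, 0, 0, 0.08, 0, -0.09, -1, 0, 1, 0, 0.08, 0, -0.09, -1, 0, 0, 0, 0.08, 0, -0.1, -1, 0, 0, 0, 0.07, 0, -0.08, 0.4, 0, 0, 0, 0, 0, 0, 0.4, 0, 0, 0, 0, 0, 0, 0.4, 0, 0, -8, 0, 0, 0])

```text
t: 13.85
eef_pos: [0.4963, 0.0684, 0.1466]
tool_rot: [-0.323, 0.318, 0.884, 0.116]
contact_force: [-0.5, -0.2, -0.5]
gripper_width: 0.7
```

Emit:
drive_tool(series=[0.4, 0, 0, -30, 0, 0, 0, 0.4, 0, 0, -45, 0, 0, 0, 0.4, 0, 0, -45, 0, 0, 0, 0.4, 0, 0, -45, 0, 0, 0])

```text
t: 14.35
eef_pos: [0.5794, 0.0, 0.2746]
tool_rot: [-0.322, 0.317, 0.884, 0.116]
contact_force: [0.9, -0.5, -0.1]
gripper_width: 0.704
```

Run:
```python
from h import *
stat()
c=cam('wrist'); uv=proj(c,L2W([.03,0,.105]))[0]; print(uv, proj(c,[L2W([.03,-.048,.114])]))
cv2.imwrite('pics/w4.png',c['pixels'])
```

```text
[-0.28  0.7   0.6   1.45 -0.61  1.79  1.3 ] [ 0.9 -0.5 -0.1] 0.704
phi 62.91794714798832 lean 40.05660947435606 [ -21.66678321 -100.87116181  272.27933532]
[322.18865608 194.61263771] [[344.21430064 230.38757565]]
```

View pics/w4.png

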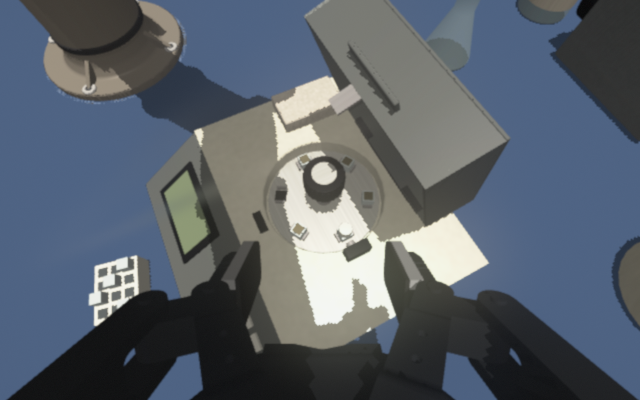

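The stopper is at (346,230) against a predicted (344,230), beside the port block. The blank is in place and the knob released. Next I go up, over and behind the hood with the jaws shut.

```bash
cat >> h.py <<'E'
def lpose(x,y,z,L=0):
    return L2W([x,y,z]), knobpose(0,L=L)[1]
def hoodtcp(deg,gap=0,k=1):
    """TCP (vertical tool, shut) whose tip touches press point at hood angle deg; gap>0 = off the face"""
    t=np.radians(deg); x=.105-.130*np.cos(t)+.054*np.sin(t)+(gap)*np.sin(t)+.011*np.sin(t); z=.107+.130*np.sin(t)+.054*np.cos(t)+gap*np.cos(t)+.022
    return lpose(x,0,z)
E
python3 - <<'E'
from h import *
p,r=cur()
plan([(p+[0,-.02,.2],knobpose(0,L=20,phi=30)[1]),lpose(.03,-.03,.49),lpose(.175,0,.47),lpose(.165,0,.30),hoodtcp(70,.02)],-1,vmax=45)
print(W2L(hoodtcp(70,.02)[0]))
E
```

```text
18
-1,24,-3,-32,-0.06,-0.07,0.1,-1,20,-3,-35,-0.05,-0.06,0.1,-1,19,-4,-35,-0.06,-0.07,0.1,-1,16,-2,-37,-0.06,-0.07,0.1,-1,12,-3,-38,-0.05,-0.06,0.1,-1,26,-8,6,-0.02,-0.09,0.13,-1,25,-11,4,-0.03,-0.08,0.13,-1,23,-15,2,-0.02,-0.09,0.13,-1,21,-17,-1,-0.03,-0.08,0.13,-1,36,-8,5,0,0,0,-1,37,-7,5,0,0,0,-1,36,-8,6,0,0,0
-1,36,-8,5,0,0,0,-1,-3,0,42,0,0,0,-1,-2,0,43,0,0,0,-1,-3,0,42,0,0,0,-1,-3,0,43,0,0,0,-1,-24,0,23,0,0,0
[ 1.40411254e-01 -2.91899049e-17  2.76469531e-01]
```

Emit:
drive_tool(series=[-1, 24, -3, -32, -0.06, -0.07, 0.1, -1, 20, -3, -35, -0.05, -0.06, 0.1, -1, 19, -4, -35, -0.06, -0.07, 0.1, -1, 16, -2, -37, -0.06, -0.07, 0.1, -1, 12, -3, -38, -0.05, -0.06, 0.1, -1, 26, -8, 6, -0.02, -0.09, 0.13, -1, 25, -11, 4, -0.03, -0.08, 0.13, -1, 23, -15, 2, -0.02, -0.09, 0.13, -1, 21, -17, -1, -0.03, -0.08, 0.13, -1, 36, -8, 5, 0, 0, 0, -1, 37, -7, 5, 0, 0, 0, -1, 36, -8, 6, 0, 0, 0])

```text
t: 15.9
eef_pos: [0.5183, 0.1819, 0.47]
tool_rot: [-0.004, 0.779, 0.627, 0.002]
contact_force: [-0.0, -0.9, -0.2]
gripper_width: -0.001
```

Run:
```python
from h import *
stat()
plan([lpose(.175,0,.47),lpose(.165,0,.30),hoodtcp(70,.02)],-1,vmax=45)
```

```text
[-1.22  0.17  0.92  1.58 -0.14  1.46 -0.5 ] [-0.  -0.9 -0.2] -0.001
phi 30.319911684720054 lean 0.5116123369856571 [141.93380917  -3.7007788  467.00456394]
6
-1,33,-4,0,0,-0.01,0,-1,-2,0,43,0,0,0,-1,-3,1,42,0,0,0,-1,-2,0,43,0,0,0,-1,-3,0,42,0,0,0,-1,-24,0,24,0,0,0
```

Emit:
drive_tool(series=[-1, 33, -4, 0, 0, -0.01, 0, -1, -2, 0, 43, 0, 0, 0, -1, -3, 1, 42, 0, 0, 0, -1, -2, 0, 43, 0, 0, 0, -1, -3, 0, 42, 0, 0, 0, -1, 0, 0, 0, 0, 0, 0])

```text
t: 16.65
eef_pos: [0.5179, 0.2028, 0.298]
tool_rot: [-0.001, 0.779, 0.627, -0.006]
contact_force: [0.3, -0.3, 0.7]
gripper_width: -0.002
```

Run:
```python
from h import *
stat()
a=[70,66,62,58,54,50,46,42]
p,r=plan([hoodtcp(70,.02)]+[hoodtcp(d,-.001) for d in a],-1,vmax=30)
plan([hoodtcp(d,-.001) for d in range(38,9,-4)],-1,p,r,vmax=30)
cam('scene','s1.png')
im=cv2.imread('pics/s1.png')[130:280,240:440]; cv2.imwrite('pics/s1z.png',cv2.resize(im,None,fx=4,fy=4))
```

```text
[-1.17  0.32  0.86  1.82 -0.27  1.13 -0.43] [ 0.3 -0.3  0.7] -0.002
phi 131.39843650387814 lean 0.6426766228467194 [162.1114164    1.26428903 295.00161674]
10
-1,-11,1,11,0,0,0,-1,-11,0,11,-0.01,0.01,0,-1,-19,0,7,0,0,0,-1,-10,0,0,0,0,0,-1,-11,0,0,0,0,0,-1,-10,0,2,0,0,0,-1,-10,0,2,0,0,0,-1,-10,0,2,0,0,0,-1,-9,0,4,0,0,0,-1,-10,0,4,0,0,0
8
-1,-9,0,4,0,0,0,-1,-9,0,5,0,0,0,-1,-9,0,6,0,0,0,-1,-8,0,6,0,0,0,-1,-8,0,7,0,0,0,-1,-7,0,7,0,0,0,-1,-7,0,8,0,0,0,-1,-6,0,8,0,0,0
```

View pics/s1z.png

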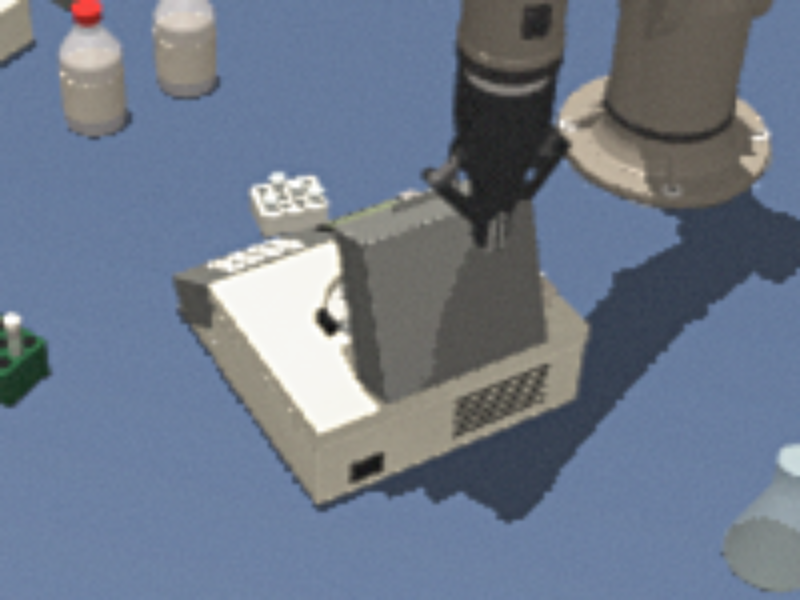

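The shut fingers are behind and above the hood's back face, at about (490,230). Now I'll push it forward along the hinge arc.

Emit:
drive_tool(series=[-1, -11, 1, 11, 0, 0, 0, -1, -11, 0, 11, -0.01, 0.01, 0, -1, -10, 0, 4, 0, 0, 0, -1, -9, 0, 3, 0, 0, 0, -1, -10, 0, 0, 0, 0, 0, -1, -11, 0, 0, 0, 0, 0, -1, -10, 0, 2, 0, 0, 0])

```text
t: 17.58
eef_pos: [0.5055, 0.1331, 0.2692]
tool_rot: [0.0, 0.778, 0.628, 0.005]
contact_force: [-0.1, 1.2, 1.6]
gripper_width: 0.002
```

Emit:
drive_tool(series=[-1, -10, 0, 2, 0, 0, 0, -1, -10, 0, 2, 0, 0, 0, -1, -9, 0, 4, 0, 0, 0, -1, -10, 0, 4, 0, 0, 0, -1, -9, 0, 4, 0, 0, 0])

```text
t: 18.2
eef_pos: [0.4951, 0.0862, 0.2521]
tool_rot: [0.0, 0.778, 0.628, 0.004]
contact_force: [0.2, 1.0, 0.4]
gripper_width: -0.003
```

Run:
```python
from h import *
stat()
plan([hoodtcp(d,-.001) for d in range(36,9,-4)],-1,vmax=30)
for d in (42,38,34): print(W2L(hoodtcp(d)[0])*1000)
```

```text
[-1.05  0.25  0.9   2.01 -0.24  0.98 -0.24] [0.2 1.  0.4] -0.003
phi -43.24182804931219 lean 0.471043513406856 [ 43.42125078  -1.68432933 249.11868797]
7
-1,-6,-2,4,0.01,-0.01,0,-1,-9,0,5,0,0,0,-1,-8,0,6,0,0,0,-1,-8,0,7,0,0,0,-1,-8,0,7,0,0,0,-1,-7,0,7,0,0,0,-1,-6,0,8,0,0,0
[5.18846621e+01 2.08550689e-14 2.56116799e+02]
[ 4.25765979e+01 -8.66504182e-15  2.51588572e+02]
[ 3.35726543e+01 -6.20072719e-15  2.46463106e+02]
```

Emit:
drive_tool(series=[-1, -6, -1, 4, 0, 0, 0, -1, -9, 0, 5, 0, 0, 0, -1, -8, 0, 6, 0, 0, 0, -1, -8, 0, 7, 0, 0, 0, -1, -8, 0, 7, 0, 0, 0, -1, -7, 0, 7, 0, 0, 0, -1, -6, 0, 8, 0, 0, 0])

```text
t: 19.08
eef_pos: [0.4836, 0.036, 0.2077]
tool_rot: [0.0, 0.778, 0.628, 0.004]
contact_force: [0.4, 0.6, 0.1]
gripper_width: -0.001
```

Run:
```python
from h import *
stat()
for d in (14,12,10,8,6,0): print(d,W2L(hoodtcp(d)[0])*1000)
plan([hoodtcp(d,-.001) for d in range(9,-1,-3)],-1,vmax=30)
```

```text
[-0.93  0.29  0.88  2.09 -0.3   0.88 -0.1 ] [0.4 0.6 0.1] -0.001
phi -43.27008870211029 lean 0.48441535346819403 [ -8.08529437  -1.27814615 204.71282826]
14 [-5.41352120e+00 -3.23009389e-15  2.12845816e+02]
12 [-8.64492819e+00  1.26054619e-14  2.08848490e+02]
10 [-1.17378763e+01 -1.24306964e-14  2.04753882e+02]
8 [-1.46885974e+01  2.44501563e-14  2.00566979e+02]
6 [-1.74934963e+01 -1.59638414e-14  1.96292883e+02]
0 [-2.50000000e+01  2.22929289e-14  1.83000000e+02]
4
-1,-5,-1,6,0.01,-0.01,0,-1,-5,0,6,0,0,0,-1,-3,0,7,0,0,0,-1,-4,0,7,0,0,0
```

Emit:
drive_tool(series=[-1, -4, -1, 4, 0, 0, 0, -1, -3, 0, 4, 0, 0, 0, -1, -2, 0, 3, 0, 0, 0, -1, -2, 0, 2, 0, 0, 0])

```text
t: 19.58
eef_pos: [0.4809, 0.0271, 0.1956]
tool_rot: [-0.0, 0.778, 0.628, 0.005]
contact_force: [-2.1, 4.5, 5.3]
gripper_width: 0.002
```

Emit:
drive_tool(series=[-1, -2, 0, 2, 0, 0, 0, -1, -1, 0, 2, 0, 0, 0])

```text
t: 19.82
eef_pos: [0.4803, 0.0232, 0.1912]
tool_rot: [0.001, 0.778, 0.628, 0.005]
contact_force: [0.3, 1.4, 1.3]
gripper_width: -0.0
```

Emit:
drive_tool(series=[-1, -1, 0, 2, 0, 0, 0, -1, -1, 0, 2, 0, 0, 0])

```text
t: 20.08
eef_pos: [0.4792, 0.0207, 0.1868]
tool_rot: [0.0, 0.778, 0.628, 0.004]
contact_force: [-0.3, -1.0, 0.5]
gripper_width: -0.001
```

Emit:
drive_tool(series=[-1, 0, 0, 2, 0, 0, 0, -1, 0, 0, 2, 0, 0, 0, -1, 0, 0, 0, 0, 0, 0])

```text
t: 20.45
eef_pos: [0.4795, 0.0211, 0.1831]
tool_rot: [0.0, 0.778, 0.628, 0.004]
contact_force: [-0.5, -0.3, 0.5]
gripper_width: -0.005
```

Emit:
drive_tool(series=[-1, 0, 0, 1, 0, 0, 0, -1, 0, 0, 1, 0, 0, 0, -1, 0, 0, 0, 0, 0, 0])

```text
t: 20.82
eef_pos: [0.4796, 0.0209, 0.1826]
tool_rot: [-0.001, 0.778, 0.628, 0.005]
contact_force: [-9.8, -0.2, 24.4]
gripper_width: -0.005
```

The tip stopped at z = 160.6 mm, against 161 mm for the shut hood, with 24 N. I'll back off and look.

Emit:
drive_tool(series=[-1, 0, 0, -10, 0, 0, 0, -1, 0, 0, -30, 0, 0, 0, -1, 0, 0, -50, 0, 0, 0, -1, 0, 0, -50, 0, 0, 0, -1, 50, 0, -20, 0, 0, 0, -1, 50, 0, -20, 0, 0, 0, -1, 50, 0, -10, 0, 0, 0, -1, 50, 0, 0, 0, 0, 0, -1, 50, 0, 0, 0, 0, 0, -1, 50, 0, 0, 0, 0, 0, -1, 0, 0, 0, 0, 0, 0])

```text
t: 22.2
eef_pos: [0.5406, 0.3189, 0.3715]
tool_rot: [0.001, 0.776, 0.631, 0.004]
contact_force: [-0.3, 0.3, 0.2]
gripper_width: -0.002
```

Run:
```python
from h import *
stat()
a=cam('scene'); b=cam('top')
for c,n in((a,'scene'),(b,'top')):
    P=[L2W([-.045,s*.082,.161]) for s in(-1,1)]+[L2W([.105,s*.082,.161]) for s in(-1,1)]
    uv=proj(c,P); print(n,uv.round(1).tolist())
x=a['pixels'][130:280,240:440]; y=b['pixels'][172:304,240:395]
cv2.imwrite('pics/fin.png',np.vstack([cv2.resize(x,(400,300)),cv2.resize(y,(400,300))]) if 0 else np.hstack([cv2.resize(x,(400,300),interpolation=2),cv2.resize(y,(400,340),interpolation=2)[:300]]))
```

```text
[-1.23  0.39  0.83  1.57 -0.29  1.31 -0.57] [-0.3  0.3  0.2] -0.002
phi -47.59896798607043 lean 0.41922397915001475 [280.46163527   4.10778333 368.4832216 ]
scene [[308.3, 189.1], [346.7, 175.7], [329.0, 214.6], [369.0, 199.4]]
top [[328.9, 212.4], [314.6, 270.0], [276.8, 199.5], [261.9, 256.8]]
```

View pics/fin.png

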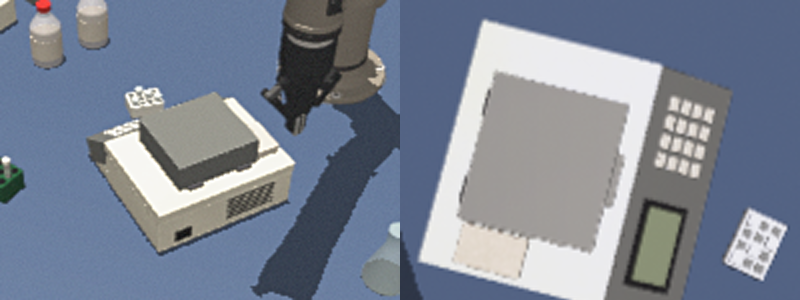

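The hood lies flat. Its front corners measure (328.4,212.0) and (315.6,269) in the top view, against predictions for fully shut of (328.9,212.4) and (314.6,270.0). Tissue pack and cell box haven't moved, so I'm handing in.

```bash
python3 -c "
from station import bot
print(bot.hand_in())"
```

```text
the job is handed in; nothing more can be done
None
```

The photometer is ready for zeroing: the stoppered blank is at the light port, the hood is shut, and I handed the job in at about 22 s of the 72 s allowed.

- **Carousel:** I turned it half a turn counter-clockwise by the knob, in three one-click strokes, then let go. A wrist picture after release showed the stopper at pixel (346,230), against a predicted (344,230) at the port.
- **Hood:** I pushed it down along its hinge arc with the fingers shut. The fingertips stopped at 160.6 mm, where a shut hood's top should be (161 mm), with a final push of about 24 N. After I withdrew, the hood stayed flat, and its front corners in the top view were within about 1.5 pixels of the predicted shut position.
- **Not seen directly:** I did not see the catch snap. I infer it from the resistance easing on the way down (readings rose to about 7 N, then fell to about 1 N), the end height and the hood staying shut. The blank could not be seen again once the hood was down.
- **Rest of the bench:** The tissue pack and cell box had not visibly moved in the last picture. I did not measure the other items again, and no unexpected contact force showed up. The tightest joint margin was about 0.06 rad, on joint 5 during the first grip.

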